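# Poise the slide rack over the staining trough

### The job

The next staining dip is about to start: push the raised clear sash of the splash shield all the way down, then pick up the slide rack by its handle and carry it, upright, over the top of the shield to the deep trough. Finish while still holding the rack still in the gripper about 15 mm above the rim of the deep trough, level, centred and squared up with its opening so that it could be lowered straight in, without the rack ever touching the trough and without shifting the troughs or the other things around.

Things in the scene. Friction and masses are not known exactly. Their poses are not given: they have to be found in the camera images.
- shield: splash shield fixed to the worktop: grey base plate 200 x 70 x 8 mm with an aluminium guide post 139 mm tall at each end, and a clear panel (the sash) sliding up and down between the posts. Origin at the centre of the underside; x along the plate's and panel's length, y through the 6 mm thick panel, z up. With the sash fully down the whole shield is 160 mm tall
- sash_handle (a point): middle of the sash's handle, a dark bar 110 mm long (along the shield's x), 12 mm thick (y) and 12 mm high, on top of the sash; its underside is 18 mm clear of the sash's top rail (two 8 mm posts, 90 mm apart, carry it). Its axes are the shield's axes; it stands 154 mm above the worktop when the sash is fully down
- sash (a joint): how far the sash is raised, m: 0 fully down on its stop, 0.08 fully up. It stays where it is left; moving it down takes about 3 N, up about 9 N
- rack: white slide-staining rack holding glass slides (fixed in it), 84 mm (its x) x 60 mm (its y), basket 46 mm tall, with a bail handle, 102 mm tall in all, about 0.2 kg. Origin at the centre of its underside, z up. Stands loose on the worktop, on the robot's left of the shield
- rack_handle (a point): middle of the rack's handle bar, 96 mm above the rack's underside; the bar is 84 mm long (the rack's x), 10 mm thick (y), 12 mm high, carried by an upright at each end; 44 mm of free room below the bar
- deep_trough: the deep one of two open steel troughs, on the robot's right of the shield: 124 x 100 mm over the rim flange, 70 mm tall, opening 104 mm (its x) x 80 mm (its y). Origin at the centre of its underside, z up; loose, 0.7 kg
- deep_trough_rim (a point): centre of the deep trough's opening at rim height, 70 mm above its underside; axes as the trough's
- shallow_pan: the other steel trough: same outline, but only 30 mm tall; not the target. Which of the two stands nearer the shield varies. Origin at the centre of its underside; loose
- flask: conical flask, 82 mm wide, 131 mm tall, bystander; origin at the centre of its underside
- bottle: brown reagent bottle with a black cap, 56 mm wide, 141 mm tall, bystander; origin at the centre of its underside
- vial: small clear sample vial with a white cap, 29 mm wide, 51 mm tall, bystander; origin at the centre of its underside
- timer: white kitchen-type timer, 62 x 62 x 19 mm, bystander; origin at the centre of its underside
Mind the look-alikes: they are no part of the job. Leave any orange or pink look-alike of the rack alone.

How it is judged:
On the way, in this order (a step that is already met when the one before it is completed fails the run):
1. the sash is fully down, the rack still standing in its place (value of joint sash below 0.006 m and distance of rack from where it was at the start of the episode below 0.03 m), for 0.2 s.
2. the rack, held in the gripper, passes over the top of the shield (z of rack in the frame of shield above 0.16 m and y of rack in the frame of shield between -0.05 and 0.05 m and x of rack in the frame of shield between -0.12 and 0.12 m and contact force between rack and the fingers above 1 N), for 0.04 s.
At the end, for the whole second after the job is handed in: The gripper holds the rack at rest, its underside 5 to 30 mm above the rim of the deep trough, centred within 10 mm, sides parallel to the opening within 0.12 rad (either way round), level within 0.12 rad, not touching the trough; the sash is down (within 10 mm) (z of rack in the frame of deep_trough_rim between 0.005 and 0.03 m and horizontal distance between rack and deep_trough_rim below 0.01 m and angle between the x axis of rack and the x axis of deep_trough_rim, either way round below 0.12 rad and angle between rack's own z axis and vertical below 0.12 rad and angle between deep_trough's own z axis and vertical below 0.05 rad and contact force between rack and the fingers above 1 N and contact force between rack and deep_trough below 0.1 N and linear speed of rack below 0.02 m/s and angular speed of rack below 0.15 rad/s and value of joint sash below 0.01 m); the arm keeps its last pose, push and grip.
It fails at once if the rack is tipped far over (angle between rack's own z axis and vertical above 0.45 rad).
It fails at once if the rack touches the deep trough (contact force between rack and deep_trough above 0.5 N).
It fails at once if a trough is pushed out of its place (distance of any of deep_trough, shallow_pan from where it was at the start of the episode above 0.02 m).
It fails at once if one of the other things is pushed out of its place (distance of any of flask, bottle, vial, timer from where it was at the start of the episode above 0.02 m).
It also fails if it takes over 56 s, if anything falls off the work surface, if the arm or the gripper's body presses on something with over 40 N, if the wrist force passes 120 N, or if a joint passes its speed limit or range.

### The arm

A 6-joint arm with a two-finger parallel gripper is mounted at the origin on a cart in front of the work surface, level with it; the furniture and walls round the work are solid. World frame = base frame: x ahead of the robot, y to its left, z up, the work surface at z = 0. Lengths are in m, angles in rad, forces in N, time in s.
With the tool pointing down it reaches from about 0.35 to 0.775 m from the base axis. Payload 7.3 kg.
Tool frame: the origin (TCP) lies at the centre of the arm's flange, where the gripper is bolted on; the fingertips stand 178 mm ahead of it and the grasp point (between the pads) lies 159 mm ahead of it (tip_extent is the distance from the TCP to the fingertips, in m); z points along the fingers, y is the line along which they close (so a half turn about z gives the same grasp; the last joint's range is limited). The gripper opens to 92 mm and grips with 3 to 60 N. Pads are 19 mm wide; open, the fingers measure 130 mm over their backs; the gripper's body (75 mm by 190 mm) begins 47 mm behind the grasp point.
Start: joints at [-1.291, 0.342, 1.524, -0, 1.275, -0.146], TCP at [0.217, -0.478, 0.405] pointing down, gripper open.
Joint ranges: [-2.53, 2.53], [-0.77, 2.02], [0.04, 2.7], [-1, 4.14], [0.28, 2.66], [-3.11, 3.11]. Speed limits (rad/s): [2.57, 2.57, 3.14, 3.14, 3.14, 3.14].

### API

Orientations are given as [roll, pitch, yaw] about the fixed x, y, z axes, in that order (R = Rz(yaw) Ry(pitch) Rx(roll)).
In Python, from cell import * gives the robot as it stands.
- The arm moves only by the tool arm_command, never from a script. Its arguments are lists of equal length, an entry for each row: "xyz": the shift along the world's x, y, z in mm, a list of three; "spin": the turn about the world's z in degrees. In form: {"xyz": [[tx, ty, tz], ...], "spin": [spin, ...]}. A call has 1 to 20 rows; each row shifts and turns the commanded pose from where the row before left it; what a row does not reach is not made up. A row lasts 1/10 s, in which the tool goes at most 50 mm and 8.59 degrees, less where a joint would pass 70% of its speed; a pose out of reach is approached as far as the arm can. A call with a gripper value outside its range is refused whole. "jaw" is the opening, from -1 (shut) to 1 (fully open), set as the call begins (left out, the last holds). The fingers move at their own pace and stop on an object; "squeeze" is the grip in N (left out, the last holds). Time passes only in rows, so rows that do not move let the fingers close. It gives the time, the measured TCP pose, the force, the opening and the grip force at its end, in the units of the state.
- observe(): the state, without advancing time (a new reading comes with each control period).
- read_camera(name): name is "side" or "top"; returns a dict with "img" (400x640x3 uint8, red, green, blue), "depth" (400x640 float32, m along the optical axis (not along the pixel's ray), 0 where there is no reading), "fx", "fy", "cx", "cy" (pixels), "dist_coeffs" ([k1, k2, p1, p2, k3] as OpenCV has them; the pictures are not rectified), "world_from_camera" (4x4, takes a point from camera to world coordinates). Camera axes: x right, y up, looking along -z (the intrinsics and any distortion apply to the point x, -y, -z); pixel columns grow to the right and rows downward; lengths in m; the calibration is good to about 2 mm. A picture is of the moment at which its call begins.
- hand_in(): hands the job in; it is judged then, once.
The state is a dict: "time": time; "qpos": joint angles; "qvel": joint speeds; "joint_efforts": joint torques, N m; "tool_pos": TCP position; "tool_rot": TCP orientation; "contact_force": force on the tool from outside, world axes, zero at the start; "torque": the same for the moment, N m; "opening": finger opening in m; "grip_force": force on a finger pad.
Only numpy, scipy, OpenCV 4.12 (cv2) and the standard library are available. Lean on these libraries where they do the work, as an engineer would, in place of code of your own. Each camera call takes 0.05 s, during which the arm holds its last target. There are 200 camera calls.

## Working session

There is one attempt and no reset: what is moved stays moved. The work goes in short steps, Python scripts to look and compute and a tool call to move; the robot and the scene stay as the last step left them, time stands still between calls to the robot, and variables do not carry over. Pictures are saved under pics/ and viewed, at most 10 in all, crops included, and the job is handed in when it is done.

Besides the shell and the picture viewer there is one more tool, called after "Emit:" in YAML: its name, and indented under it one key for each argument. arm_command: Moves the arm, as the interface text tells. Its arguments: {"type":"object","properties":{"xyz":{"type":"array","items":{"type":"array","items":{"type":"number"}}},"spin":{"type":"array","items":{"type":"number"}},"jaw":{"type":"number"},"squeeze":{"type":"number"}},"required":["xyz","spin"]}

```bash
mkdir -p pics
cat > h.py <<'E'
from cell import *
import numpy as np, cv2
def grab(n):
    c=read_camera(n); np.savez(f'{n}.npz',**c); return c
def load(n): return dict(np.load(f'{n}.npz'))
def cloud(c):
    h,w=c['depth'].shape
    K=np.array([[c['fx'],0,c['cx']],[0,c['fy'],c['cy']],[0,0,1.]])
    u,v=np.meshgrid(np.arange(w),np.arange(h))
    p=cv2.undistortPoints(np.stack([u,v],-1).reshape(-1,1,2).astype(float),K,np.array(c['dist_coeffs'])).reshape(h,w,2)
    d=c['depth'];P=np.stack([p[...,0]*d,-p[...,1]*d,-d],-1)
    T=np.array(c['world_from_camera']);return P@T[:3,:3].T+T[:3,3]
E
python3 - <<'E'
from h import *
s=observe();print(s)
for n in('top','side'):
    c=grab(n);cv2.imwrite(f'pics/{n}0.png',c['img'][...,::-1]);print(n,c['world_from_camera'],c['fx'])
E
```

```text
{'time': 0.0, 'qpos': array([-1.29100325e+00,  3.42723795e-01,  1.52498087e+00, -2.96860574e-05,
        1.27538189e+00, -1.45976830e-01]), 'qvel': array([ 0.00014369,  0.00021364, -0.00102585,  0.00019842, -0.00191873,
        0.00081112]), 'joint_efforts': array([ 1.03308135e-03, -4.31243491e+01, -2.44219673e+01,  7.16590066e-02,
        5.57850022e-02, -1.21453668e-04]), 'tool_pos': array([ 0.21682999, -0.47799664,  0.40405681]), 'tool_rot': array([-3.14011051e+00, -1.89216743e-04,  4.25778430e-01]), 'contact_force': array([-0.1576509 ,  0.93268052,  0.21083888]), 'torque': array([ 0.00431356, -0.0143892 , -0.03321045]), 'grip_force': 0.0, 'opening': 0.09169069816475932}
top [[ 0.02569786  0.992279   -0.12133424  0.45331291]
 [-0.99957527  0.02717421  0.01052835 -0.04693573]
 [ 0.01374423  0.12101215  0.99255587  0.94157027]
 [ 0.          0.          0.          1.        ]] 369.2358962462035
side [[-0.89942625  0.181602   -0.39755896  0.16026045]
 [-0.43706045 -0.36692838  0.82118313  0.75558446]
 [ 0.00325283  0.91235096  0.40939607  0.53395533]
 [ 0.          0.          0.          1.        ]] 382.57505466328917
```

View pics/top0.png

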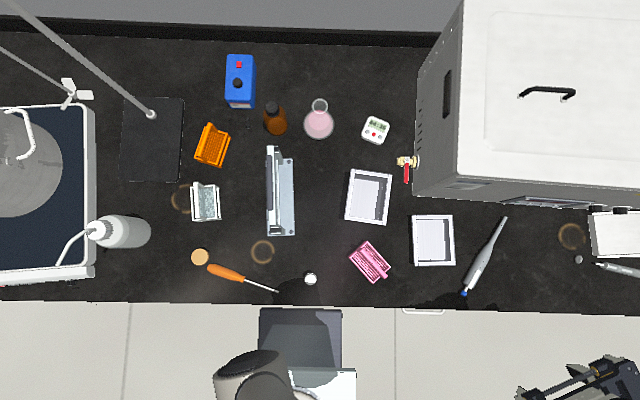

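View pics/side0.png

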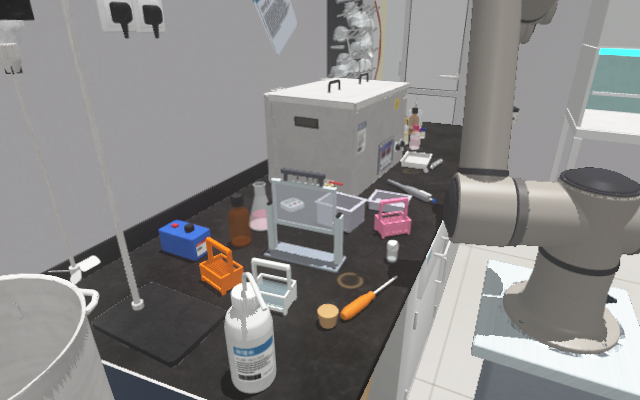

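The top view shows three rack-like objects: white (206,202), orange (212,145) and pink (370,262). White is the target, since the task calls for the white rack. The open troughs are at (368,196) and (433,240), and depth will tell which is deep. The shield is at (280,190), with its raised dark sash handle near (270,170). I'll confirm with a crop and measurements.

Run:
```python
from h import *
c=load('top');P=cloud(c);np.save('P.npy',P)
cv2.imwrite('pics/crop1.png',cv2.resize(c['img'][130:280,180:460,::-1],None,fx=2.85,fy=2.85,interpolation=cv2.INTER_CUBIC))
def box(n,u0,u1,v0,v1,z0,z1,cc=P):
    p=cc[v0:v1,u0:u1].reshape(-1,3);p=p[(p[:,2]>z0)&(p[:,2]<z1)]
    if len(p)<4: print(n,len(p));return
    r=cv2.minAreaRect((p[:,:2]*1000).astype(np.float32));print(n,len(p),np.round(p.mean(0),4),'rect',np.round(r[0]+r[1]+(r[2],),1),'z',np.round(np.percentile(p[:,2],[2,50,98]),3))
print('desk z',np.median(P[270:280,330:340,2]))
box('rack all',185,228,175,228,.02,.13)
box('rack handle',185,228,175,228,.085,.13)
box('trough1 rim',338,398,160,232,.06,.08)
box('trough1 any',338,398,160,232,.012,.1)
box('trough2',405,462,208,272,.012,.1)
box('shield hi',255,305,135,245,.2,.3)
box('shield posts',255,305,135,245,.13,.2)
box('shield base',255,305,135,245,.004,.014)
box('shield all',255,305,135,245,.004,.3)
s=load('top')
```

```text
desk z -0.0012008346817500848
rack all 856 [0.5457 0.2207 0.0498] rect [545.5 223.9  84.1  60.6   7.1] z [0.021 0.037 0.102]
rack handle 194 [0.5446 0.2222 0.0989] rect [545.6 222.8  83.5  11.9   7. ] z [0.091 0.1   0.103]
trough1 rim 747 [ 0.5678 -0.1767  0.0682] rect [ 568.1 -175.6   99.9  124.4   83. ] z [0.063 0.068 0.072]
trough1 any 1002 [ 0.5737 -0.1829  0.0604] rect [ 587.4 -183.6  111.   164.8   83. ] z [0.017 0.068 0.071]
trough2 795 [ 0.4698 -0.3448  0.0271] rect [ 470.3 -341.2  123.    99.5    2.4] z [0.013 0.028 0.032]
shield hi 520 [0.567  0.0403 0.2208] rect [569.6  41.  160.4  13.4   3.9] z [0.2   0.229 0.233]
shield posts 312 [0.5549 0.0378 0.1624] rect [570.9  38.6 194.6  24.    2. ] z [0.131 0.144 0.2  ]
shield base 1094 [0.5657 0.0281 0.0068] rect [601.   35.5 261.8  84.8   2.1] z [0.004 0.007 0.01 ]
shield all 2213 [0.566  0.0335 0.0904] rect [601.   35.5 261.8  84.8   2.1] z [0.004 0.038 0.232]
```

View pics/crop1.png

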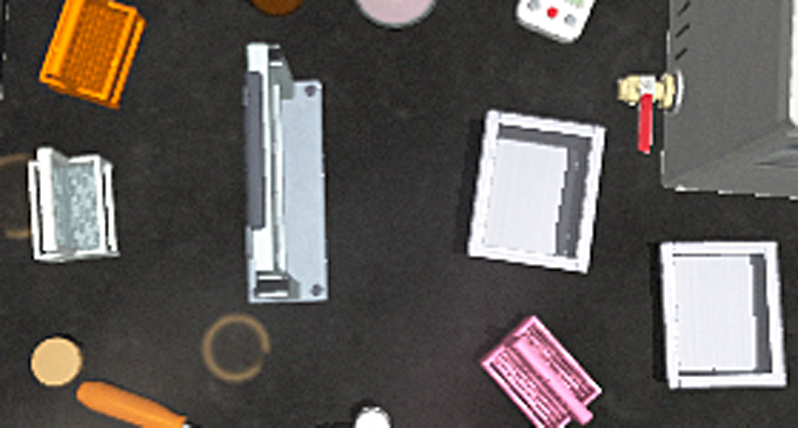

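The crop shows the white rack at (72,205) with its handle bar on the left, white and not orange or pink. The trough at (535,190) has its rim at 0.07 m, so it's the deep one. The other, at 0.03 m, is the pan. Next I'll refine the axes and check cabinet clearance.

Run:
```python
from h import *
P=np.load('P.npy');img=load('top')['img'].astype(int)
def sel(u0,u1,v0,v1,z0,z1,m=None,P=P):
    k=(P[v0:v1,u0:u1,2]>z0)&(P[v0:v1,u0:u1,2]<z1)
    if m is not None:k&=m[v0:v1,u0:u1]
    return P[v0:v1,u0:u1][k]
def rep(n,p):
    q=p[:,:2]-p[:,:2].mean(0);a=np.linalg.svd(q,full_matrices=False)[2][0];a*=np.sign(a[0])
    r=cv2.minAreaRect((p[:,:2]*1000).astype(np.float32));print(n,len(p),'pca',round(np.degrees(np.arctan2(a[1],a[0])),1),np.round(r[0]+r[1]+(r[2],),1),'z',np.round(np.percentile(p[:,2],[5,50,95]),4))
rep('rack h',sel(185,228,175,228,.095,.13))
dark=img.sum(2)<330
rep('sash h',sel(255,300,135,245,.215,.26,dark))
rep('sash h.nocol',sel(255,300,135,245,.225,.26))
rep('posts',sel(255,305,135,245,.134,.15))
rep('base',sel(262,305,150,240,.005,.0095))
rep('tr',sel(338,398,160,232,.066,.074))
p=sel(395,640,0,225,.06,.9);print('cab',[p[:,i].min() for i in range(3)],p.max(0))
q=p[(p[:,2]>.15)];print('cab hi min',q.min(0)); 
for a in(-.25,-.3,-.35,-.4,-.5):
    r=q[abs(q[:,1]-a)<.02]; print(a,len(r) and (r.min(0),r.max(0)))
S=load('side');Q=cloud(S);d=S['img'].astype(int).sum(2)<250
rep('side h',sel(275,335,165,195,.2,.26,d,Q))
```

```text
rack h 173 pca 7.5 [545.5 223.3  82.9  11.5   8.1] z [0.0962 0.0999 0.1024]
sash h 122 pca 3.2 [570.3  41.8 107.2  11.    3.6] z [0.2274 0.2301 0.232 ]
sash h.nocol 347 pca 3.7 [569.6  41.2 108.5  12.4   3.7] z [0.2271 0.23   0.2323]
posts 150 pca 2.1 [570.4  34.7  24.  193.7  89.6] z [0.1349 0.1378 0.148 ]
base 894 pca 1.3 [570.1  40.9 199.2  69.4   3.7] z [0.0052 0.0068 0.0088]
tr 657 pca -7.4 [ 567.7 -175.5   99.7  123.6   83. ] z [0.0665 0.0686 0.0711]
cab [np.float64(0.5395188352287412), np.float64(-0.7848540790468137), np.float64(0.060002507832175644)] [ 1.00488613 -0.21590298  0.3735679 ]
cab hi min [ 0.55747364 -0.73129285  0.1500259 ]
-0.25 (array([ 0.9979095 , -0.26997611,  0.15008509]), array([ 1.00245687, -0.23029217,  0.17343187]))
-0.3 (array([ 0.5734068 , -0.31999479,  0.15009685]), array([ 1.00220191, -0.28002165,  0.33494456]))
-0.35 (array([ 0.5707252 , -0.36998951,  0.1500259 ]), array([ 1.00335229, -0.33000818,  0.33815995]))
-0.4 (array([ 0.56834068, -0.41998132,  0.15036679]), array([ 0.89141756, -0.38000419,  0.3728209 ]))
-0.5 (array([ 0.56264781, -0.51998752,  0.15075236]), array([ 0.89382391, -0.48005447,  0.33854737]))
side h 164 pca 4.0 [566.2  47.1 107.9   8.6   4. ] z [0.2073 0.2246 0.2287]
```

Run:
```python
from h import *
P=np.load('P.npy').reshape(-1,3);Q=cloud(load('side')).reshape(-1,3)
for n,A in(('top',P),('side',Q)):
  for x in np.arange(.5,.72,.03):
    for z0,z1 in((.05,.2),(.2,.4)):
      r=A[(abs(A[:,0]-x)<.015)&(A[:,2]>z0)&(A[:,2]<z1)&(A[:,1]<-.235)&(A[:,1]>-.45)]
      print(n,round(x,2),z0,len(r), np.round([r[:,1].max(),np.percentile(r[:,1],90),r[:,0].min()],3) if len(r) else '')
```

```text
top 0.5 0.05 0 
top 0.5 0.2 0 
top 0.53 0.05 0 
top 0.53 0.2 0 
top 0.56 0.05 287 [-0.375 -0.4    0.572]
top 0.56 0.2 734 [-0.294 -0.33   0.566]
top 0.59 0.05 740 [-0.258 -0.292  0.575]
top 0.59 0.2 2506 [-0.284 -0.292  0.575]
top 0.62 0.05 322 [-0.257 -0.262  0.605]
top 0.62 0.2 2080 [-0.285 -0.293  0.605]
top 0.65 0.05 430 [-0.247 -0.259  0.635]
top 0.65 0.2 2004 [-0.287 -0.295  0.635]
top 0.68 0.05 273 [-0.248 -0.293  0.665]
top 0.68 0.2 1939 [-0.288 -0.296  0.665]
top 0.71 0.05 248 [-0.296 -0.297  0.695]
top 0.71 0.2 2096 [-0.292 -0.297  0.695]
side 0.5 0.05 0 
side 0.5 0.2 0 
side 0.53 0.05 0 
side 0.53 0.2 0 
side 0.56 0.05 532 [-0.297 -0.335  0.567]
side 0.56 0.2 419 [-0.291 -0.327  0.565]
side 0.59 0.05 653 [-0.255 -0.29   0.575]
side 0.59 0.2 853 [-0.281 -0.289  0.575]
side 0.62 0.05 386 [-0.255 -0.29   0.605]
side 0.62 0.2 486 [-0.282 -0.288  0.605]
side 0.65 0.05 376 [-0.257 -0.279  0.635]
side 0.65 0.2 455 [-0.285 -0.29   0.635]
side 0.68 0.05 292 [-0.29  -0.294  0.665]
side 0.68 0.2 435 [-0.286 -0.292  0.665]
side 0.71 0.05 286 [-0.292 -0.296  0.695]
side 0.71 0.2 483 [-0.288 -0.293  0.695]
```

Emit:
arm_command:
  xyz:
    - [0,0,20]
    - [0,0,20]
    - [22,32.5,0]
    - [22,32.5,0]
    - [22,32.5,0]
    - [22,32.5,0]
    - [22,32.5,0]
    - [22,32.5,0]
    - [22,32.5,0]
    - [22,32.5,0]
    - [22,32.5,0]
    - [22,32.5,0]
    - [22,32.5,0]
    - [22,32.5,0]
    - [22,32.5,0]
    - [22,32.5,0]
    - [22,32.5,0]
    - [22,32.5,0]
    - [0,0,0]
    - [0,0,0]
  spin: [0,0,-1.3,-1.3,-1.3,-1.3,-1.3,-1.3,-1.3,-1.3,-1.3,-1.3,-1.3,-1.3,-1.3,-1.3,-1.3,-1.3,0,0]
  jaw: -1

```text
time: 2.1
tool_pos: [0.569, 0.0425, 0.4439]
tool_rot: [3.141, 0.002, 0.065]
contact_force: [-0.4, -0.6, -0.9]
opening: 0.0006
grip_force: 0.0
```

Emit:
arm_command:
  xyz:
    - [0,0,-12]
    - [0,0,-12]
    - [0,0,-6]
    - [0,0,-6]
    - [0,0,-6]
    - [0,0,-8]
    - [0,0,-8]
    - [0,0,-8]
    - [0,0,-8]
    - [0,0,-8]
    - [0,0,-8]
    - [0,0,-5]
    - [0,0,-3]
  spin: [0,0,0,0,0,0,0,0,0,0,0,0,0]

```text
time: 3.4
tool_pos: [0.569, 0.0419, 0.3461]
tool_rot: [3.142, 0.0, 0.063]
contact_force: [-0.1, -2.1, 3.3]
opening: 0.0009
grip_force: 1.7
```

Emit:
arm_command:
  xyz:
    - [0,0,-3]
    - [0,0,-2]
    - [0,0,-2]
    - [0,0,-1]
    - [0,0,0]
  spin: [0,0,0,0,0]

```text
time: 3.9
tool_pos: [0.5689, 0.0421, 0.3386]
tool_rot: [-3.141, -0.0, 0.063]
contact_force: [-0.1, -1.7, 1.0]
opening: 0.0007
grip_force: 0.7
```

Emit:
arm_command:
  xyz:
    - [0,0,-1]
    - [0,0,-1]
    - [0,0,-1]
    - [0,0,0]
  spin: [0,0,0,0]

```text
time: 4.3
tool_pos: [0.5687, 0.0421, 0.3382]
tool_rot: [3.141, -0.002, 0.063]
contact_force: [-5.6, -1.1, 17.0]
opening: 0.0004
grip_force: 8.7
```

Emit:
arm_command:
  xyz:
    - [0,0,0]
    - [0,0,10]
    - [0,0,25]
    - [0,0,35]
    - [0,0,33]
    - [0,0,0]
  spin: [0,0,0,0,0,0]
  jaw: 1

```text
time: 4.9
tool_pos: [0.5692, 0.0422, 0.4435]
tool_rot: [3.141, -0.008, 0.063]
contact_force: [-0.6, -0.5, 0.5]
opening: 0.044
grip_force: 0.0
```

Run:
```python
from h import *
for n in('top','side'):
    P=cloud(load(n)).reshape(-1,3)
    r=P[(P[:,0]>.42)&(P[:,0]<.66)&(P[:,1]>.255)&(P[:,1]<.45)&(P[:,2]>.1)]
    print(n,len(r),r.min(0) if len(r) else '',r.max(0) if len(r) else '')
c=grab('top');P=cloud(c)
k=P[140:245,255:305];k=k[(k[...,2]>.152)&(k[...,2]<.3)];print(observe()['tool_pos'],np.percentile(k[:,2],[5,50,95]),len(k))
cv2.imwrite('pics/top1.png',c['img'][100:300,150:470,::-1])
```

```text
top 1326 [0.42044076 0.35898557 0.1000837 ] [0.50748443 0.43069853 0.22622607]
side 2492 [0.4201326  0.3709048  0.10000863] [0.49817905 0.43506173 0.22743699]Traceback (most recent call last):
  File "<stdin>", line 7, in <module>
    return _quantile_unchecked(
        a, q, axis, out, overwrite_input, method, keepdims, weights)
    return _ureduce(a,
                    func=_quantile_ureduce_func,
    ...<5 lines>...
                    overwrite_input=overwrite_input,
                    method=method)
    r = func(a, **kwargs)
    result = _quantile(arr,
                       quantiles=q,
    ...<2 lines>...
                       out=out,
                       weights=wgt)
    slices_having_nans = np.isnan(arr[-1, ...])
                                  ~~~^^^^^^^^^
IndexError: index -1 is out of bounds for axis 0 with size 0
```

Emit:
arm_command:
  xyz:
    - [-5,30,0]
    - [-5,30,0]
    - [-5,30,0]
    - [-5,30,0]
    - [-6,30,0]
    - [-6,30,0]
    - [0,0,-35]
    - [0,0,-35]
    - [0,0,0]
  spin: [0.7,0.7,0.7,0.7,0.6,0.6,0,0,0]

```text
time: 5.85
tool_pos: [0.5352, 0.222, 0.3627]
tool_rot: [3.14, 0.013, 0.133]
contact_force: [-0.7, -0.4, 0.0]
opening: 0.0916
grip_force: 0.0
```

Run:
```python
from h import *
c=grab('top');P=cloud(c);s=observe();print(s['tool_pos'],s['tool_rot'],s['opening'])
k=P[140:245,255:305];k=k[(k[...,2]>.145)&(k[...,2]<.3)];print(len(k),np.percentile(k[:,2],[5,50,95]) if len(k) else'')
c=grab('side');cv2.imwrite('pics/side1.png',c['img'][130:380,180:500,::-1].repeat(2,0).repeat(2,1))
```

```text
[0.53615184 0.22194759 0.36585159] [3.14082753 0.00750052 0.1328701 ] 0.09173787118519613
292 [0.15320497 0.15792349 0.16032397]
```

View pics/side1.png

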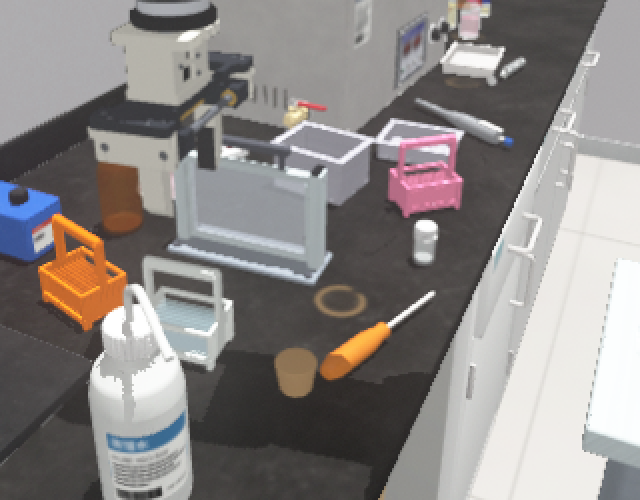

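```bash
cat >> h.py <<'E'
def proj(c,p):
    T=np.linalg.inv(np.array(c['world_from_camera']));q=T[:3,:3]@np.array(p)+T[:3,3];q=q*[1,-1,-1]
    K=np.array([[c['fx'],0,c['cx']],[0,c['fy'],c['cy']],[0,0,1.]])
    return cv2.projectPoints(q.reshape(1,1,3),np.zeros(3),np.zeros(3),K,np.array(c['dist_coeffs']))[0].ravel()
E
python3 - <<'E'
from h import *
c=load('side');c2=grab('side')
for p in([.536,.222,.188],[.536,.275,.188],[.536,.165,.188],[.5455,.223,.102]): print(p,(proj(c2,p)-[180,130])*2)
cv2.imwrite('pics/side2.png',c2['img'][130:380,180:500,::-1].repeat(2,0).repeat(2,1))
P=cloud(c2);k=(P[...,2]>.15)&(P[...,1]>.1)&(P[...,1]<.34)&(P[...,0]>.4);print(k.sum(),P[k].min(0) if k.any() else '')
E
```

```text
[0.536, 0.222, 0.188] [183.06413679 188.21931735]
[0.536, 0.275, 0.188] [150.28506309 213.28550876]
[0.536, 0.165, 0.188] [214.26739854 164.36361609]
[0.5455, 0.223, 0.102] [179.44923439 262.24344245]
32053 [0.40005813 0.10000425 0.15001218]
```

View pics/side2.png

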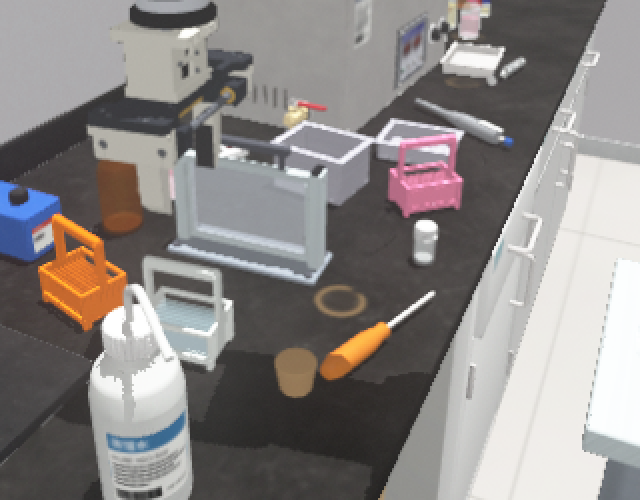

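The sash is down (handle top ≈0.160 m). The fingers straddle the white rack's bar, with the near finger at (150,213) and the far one at (205,160), both matching the projections. Descending now.

Emit:
arm_command:
  xyz:
    - [0,0,-25]
    - [0,0,-25]
    - [0,0,-25]
    - [0,0,-20]
    - [0,0,-12]
    - [0,0,-5]
    - [0,0,0]
    - [0,0,0]
  spin: [0,0,0,0,0,0,0,0]

```text
time: 6.8
tool_pos: [0.5373, 0.222, 0.258]
tool_rot: [-3.141, -0.002, 0.132]
contact_force: [1.4, -0.8, -0.4]
opening: 0.0915
grip_force: 0.0
```

Emit:
arm_command:
  xyz:
    - [0,0,-3]
    - [0,0,0]
    - [0,0,0]
    - [0,0,0]
    - [0,0,0]
    - [0,0,0]
    - [0,0,0]
    - [0,0,0]
    - [0,0,0]
  spin: [0,0,0,0,0,0,0,0,0]
  jaw: -1
  squeeze: 40

```text
time: 7.7
tool_pos: [0.5369, 0.2219, 0.2537]
tool_rot: [3.141, 0.0, 0.133]
contact_force: [0.3, -0.0, 0.3]
opening: 0.0243
grip_force: 0.0
```

Emit:
arm_command:
  xyz:
    - [0,0,0]
    - [0,0,0]
    - [0,0,0]
    - [0,0,0]
    - [0,0,0]
  spin: [0,0,0,0,0]

```text
time: 8.2
tool_pos: [0.5369, 0.2219, 0.2537]
tool_rot: [3.141, 0.0, 0.133]
contact_force: [0.1, 1.0, -0.0]
opening: 0.0097
grip_force: 40.0
```

Emit:
arm_command:
  xyz:
    - [0,0,5]
    - [0,0,10]
    - [0,0,20]
    - [0,0,25]
    - [0,0,25]
    - [0,0,25]
    - [0,0,25]
    - [0,0,25]
    - [0,0,20]
    - [0,0,15]
    - [0,0,5]
    - [0,0,0]
    - [0,0,0]
  spin: [0,0,0,0,0,0,0,0,0,0,0,0,0]

```text
time: 9.5
tool_pos: [0.5367, 0.2218, 0.453]
tool_rot: [3.141, 0.001, 0.133]
contact_force: [-0.0, -0.2, -1.9]
opening: 0.0094
grip_force: 40.0
```

Run:
```python
from h import *
c=grab('side');cv2.imwrite('pics/side3.png',c['img'][80:330,180:500,::-1].repeat(2,0).repeat(2,1))
P=cloud(c);i=c['img'].astype(int)
s=observe();print(s['tool_pos'],s['tool_rot'],s['contact_force'],s['grip_force'])
```

```text
[0.53672665 0.22185965 0.4527663 ] [3.14128413e+00 1.84931481e-03 1.32610702e-01] [-0.12946828 -0.99341058 -1.56113155] 39.99926447868347
```

View pics/side3.png

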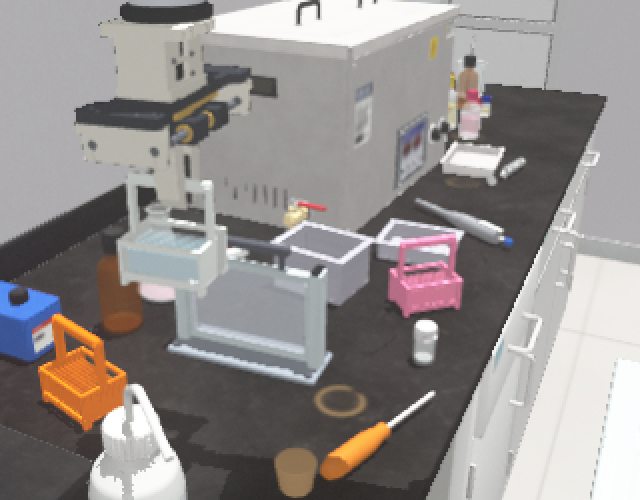

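Emit:
arm_command:
  xyz:
    - [0,-8,0]
    - [0,-14,0]
    - [1.6,-26,0]
    - [1.6,-26,0]
    - [1.6,-26,0]
    - [1.6,-26,0]
    - [1.6,-26,0]
    - [1.6,-26,0]
    - [1.6,-26,0]
    - [1.6,-26,0]
    - [1.6,-26,0]
    - [1.6,-26,0]
    - [1.6,-26,0]
    - [1.6,-26,0]
    - [1.6,-26,0]
    - [1.6,-24,0]
    - [0,-8,0]
    - [0,-4,0]
    - [0,0,0]
    - [0,0,0]
  spin: [0,0,-1.05,-1.05,-1.05,-1.05,-1.05,-1.05,-1.05,-1.05,-1.05,-1.05,-1.05,-1.05,-1.05,-1.05,0,0,0,0]

```text
time: 11.55
tool_pos: [0.5592, -0.1734, 0.4538]
tool_rot: [-3.141, 0.0, -0.123]
contact_force: [0.3, -0.3, -1.2]
opening: 0.0099
grip_force: 40.0
```

Run:
```python
from h import *
s=observe();print(s['tool_pos'],s['tool_rot'],s['contact_force'],s['grip_force'])
c=grab('side');cv2.imwrite('pics/side4.png',c['img'][60:260,260:460,::-1].repeat(3,0).repeat(3,1))
# predicted corners of rack
```

```text
[ 0.55916422 -0.17337681  0.45378873] [-3.14130360e+00  1.38223258e-04 -1.23099413e-01] [ 0.33122112 -0.34917302 -1.22554544] 39.99939680099487
```

View pics/side4.png

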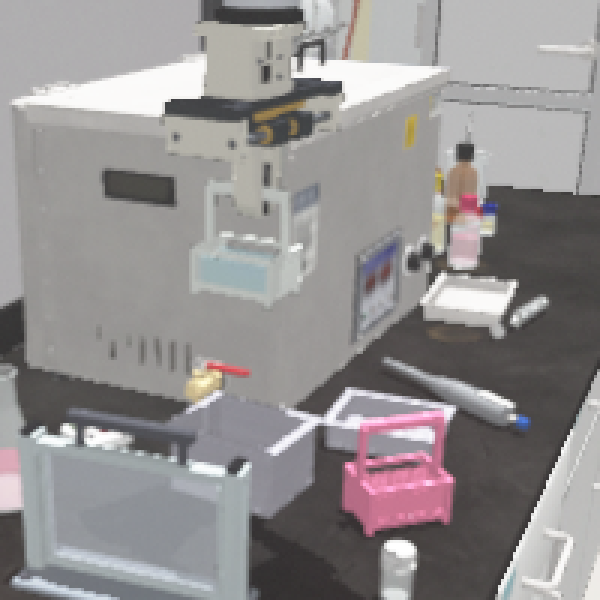

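The rack hangs level above the deep trough, with the basket at (245,270) and the trough at (255,440). The gripper body is close to the cabinet but clear of it. I'll lower partway.

Emit:
arm_command:
  xyz:
    - [0,0,-6]
    - [0,0,-12]
    - [0,0,-15]
    - [0,0,-15]
    - [0,0,-15]
    - [0,0,-15]
    - [0,0,-10]
    - [0,0,-6]
    - [0,0,-4]
    - [0,0,0]
    - [0,0,0]
  spin: [0,0,0,0,0,0,0,0,0,0,0]

```text
time: 12.7
tool_pos: [0.5594, -0.1741, 0.3562]
tool_rot: [3.141, -0.001, -0.124]
contact_force: [1.0, -0.1, -1.1]
opening: 0.0097
grip_force: 40.0
```

Run:
```python
from h import *
s=observe();t=s['tool_pos'];print(t,s['tool_rot'],s['contact_force'],s['grip_force'])
c=grab('side');np.save('s.npy',0)
im=c['img'][130:250,290:420,::-1].copy()
im=cv2.resize(im,None,fx=5,fy=5,interpolation=cv2.INTER_CUBIC)
def draw(ctr,yaw,lx,ly,z,col):
    R=np.array([[np.cos(yaw),-np.sin(yaw)],[np.sin(yaw),np.cos(yaw)]])
    q=[]
    for a,b in((1,1),(1,-1),(-1,-1),(-1,1)):
        p=R@[a*lx/2,b*ly/2]+ctr; q.append((proj(c,[p[0],p[1],z])-[290,130]+.5)*5)
    cv2.polylines(im,[np.int32(q)],True,col,1)
y=s['tool_rot'][2]; yr=y-.002
ctr=t[:2]+np.array([.0086,-.0011])
draw(ctr,yr,.084,.060,t[2]-.2537,(0,0,255))
draw(ctr,yr,.084,.060,t[2]-.2537+.046,(0,0,255))
draw(ctr,yr,.084,.010,t[2]-.2537+.102,(0,0,255))
draw(np.array([.5678,-.1755]),-.126,.124,.100,.07,(0,255,0))
cv2.imwrite('pics/side5.png',im)
# top
ct=grab('top');P=cloud(ct)
k=P[140:240,320:410];k=k[(k[...,2]>.066)&(k[...,2]<.074)];print(len(k),cv2.minAreaRect((k[:,:2]*1000).astype(np.float32)) if len(k)>5 else '')
```

```text
[ 0.55938416 -0.17414615  0.35623909] [ 3.14118597e+00 -9.01705608e-04 -1.23889437e-01] [ 1.02291097 -0.14679963 -1.12701425] 39.999353885650635
159 ((523.8112182617188, -185.69227600097656), (68.72200775146484, 39.1236686706543), 83.02156829833984)
```

View pics/side5.png

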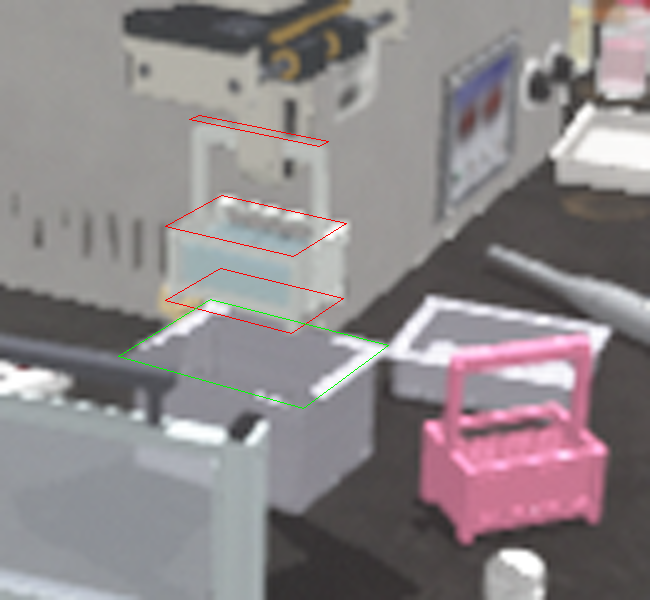

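Run:
```python
from h import *
from scipy.optimize import least_squares
t=observe()['tool_pos'];z0=t[2]-.2537;a=-.126
c=grab('side');P=cloud(c)
Q=P[130:215,290:420].reshape(-1,3)
R=np.array([[np.cos(a),np.sin(a)],[-np.sin(a),np.cos(a)]])
L=np.c_[(Q[:,:2]-[.5678,-.1755])@R.T,Q[:,2]]
m=(abs(L[:,0])<.055)&(abs(L[:,1])<.042)&(L[:,2]>z0-.015)&(L[:,2]<z0+.115)
L=L[m]
f=L[(L[:,2]>z0+.01)&(L[:,2]<z0+.04)&(L[:,1]>.02)]
print('basket front n',len(f),'x range',np.percentile(f[:,0],[1,99]),'y',np.percentile(f[:,1],[50,95]))
A=np.c_[f[:,0],f[:,2]-z0,np.ones(len(f))];print('y=ax+bz+c',np.linalg.lstsq(A,f[:,1],rcond=None)[0])
for x0,x1 in((-.044,-.032),(.030,.044),(-.03,-.0),(0,.03)):
    b=f=L[(L[:,0]>x0)&(L[:,0]<x1)]
    bar=b[b[:,2]>z0+.088]
    bot=b[(b[:,2]<z0+.06)]
    print(x0,'bar',len(bar),bar[:,2].max() if len(bar) else '', 'bottom',np.percentile(bot[:,2],[0,1,3]) if len(bot) else '', 'ztop bask',np.percentile(bot[:,2],97) if len(bot) else '')
print('z0',z0,'all x',np.percentile(L[:,0],[1,99]),'y',np.percentile(L[:,1],[1,99]))
```

```text
basket front n 247 x range [-0.04501328  0.03755579] y [0.02312874 0.03064969]
y=ax+bz+c [-0.00665601 -0.03116883  0.02522517]
-0.044 bar 23 0.20324716097436174 bottom [0.10086334 0.10355923 0.1043492 ] ztop bask 0.1581379062806799
0.03 bar 15 0.2038509040759766 bottom [0.10211013 0.10270562 0.10539554] ztop bask 0.15950971731714467
-0.03 bar 136 0.21743567827882587 bottom [0.10635825 0.10799793 0.10974886] ztop bask 0.14705136786793732
0 bar 27 0.20328663755231113 bottom [0.107605   0.10845851 0.10972898] ztop bask 0.14688752057881177
z0 0.10269000399340267 all x [-0.04575207  0.03739774] y [-0.0280081   0.03243642]
```

Run:
```python
from h import *
a=-.126;R=np.array([[np.cos(a),np.sin(a)],[-np.sin(a),np.cos(a)]])
P=cloud(load('side'))   # last saved by grab
c=load('side');Q=P[150:270,290:420].reshape(-1,3)
L=np.c_[(Q[:,:2]-[.5678,-.1755])@R.T,Q[:,2]]
r=L[(L[:,2]>.064)&(L[:,2]<.074)&(abs(L[:,0])<.075)&(abs(L[:,1])<.062)]
print(len(r),np.percentile(r,[0,2,98,100],axis=0),np.median(r[:,2]))
q=r[r[:,2]>.066];print(cv2.minAreaRect((q[:,:2]*1000).astype(np.float32)))
```

```text
254 [[-0.06635033 -0.05118287  0.06408306]
 [-0.06486545 -0.0483337   0.06434303]
 [ 0.05628418  0.05129689  0.07011335]
 [ 0.0577718   0.0530072   0.07127861]] 0.06810544288024853
((-4.167011260986328, 1.05322265625), (124.00453186035156, 104.26644897460938), 0.22237952053546906)
```

The side camera shows the rack centred on the trough within about 1 mm and level. Final lowering of 16 mm.

Emit:
arm_command:
  xyz:
    - [0,0,-4]
    - [0,0,-5]
    - [0,0,-4]
    - [0,0,-3]
    - [0,0,0]
    - [0,0,0]
    - [0,0,0]
    - [0,0,0]
    - [0,0,0]
    - [0,0,0]
  spin: [0,0,0,0,0,0,0,0,0,0]

```text
time: 13.85
tool_pos: [0.5593, -0.1741, 0.3398]
tool_rot: [3.141, -0.0, -0.124]
contact_force: [-0.1, 0.1, -0.5]
opening: 0.0098
grip_force: 40.0
```

Run:
```python
from h import *
s=observe();print(s['tool_pos'],s['tool_rot'],s['contact_force'],s['grip_force'],abs(s['qvel']).max())
if abs(s['tool_pos'][2]-.341)<.005 and s['grip_force']>30: print(hand_in())
```

```text
[ 0.55928925 -0.17410157  0.3398438 ] [ 3.14143898e+00 -1.69801143e-04 -1.23949495e-01] [-0.08649731  0.10509987 -0.47086649] 39.99922692775726 0.0026687269157132415
the job is handed in; nothing more can be done
None
```

I handed the job in at about 14 s: the sash is down and the rack is held level, centred within about 1 mm and roughly 15 mm above the deep trough's rim; the hand-in returned no verdict.

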